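# Stroke-test two hand dispensers and reject the clogged one

## Robot

A 6-joint arm with a two-finger parallel gripper is mounted at the origin on a cart in front of the work surface, level with it; the furniture and walls round the work are solid. World frame = base frame: x ahead of the robot, y to its left, z up, the work surface at z = 0. Lengths are in mm, angles in rad, forces in N, time in s.
With the tool pointing down it reaches from about 350 to 975 mm from the base axis. Payload 7.1 kg.
Tool frame: the origin (TCP) lies at the very end of the fingers, on their centre line; the grasp point (between the pads) lies ctrl.hold_point_z behind it (ctrl.hold_point_z is the distance from the TCP to the grasp point, in mm); z points along the fingers, y is the line along which they close (so a half turn about z gives the same grasp; the last joint's range is limited). The gripper opens to 88 mm and grips with 3 to 60 N. Pads are 20 mm wide; open, the fingers measure 115 mm over their backs; the gripper's body (75 mm by 178 mm) begins 61 mm behind the grasp point.
Start: joints at [-1.122, 0.423, 1.63, -0, 1.089, -0.019], TCP at [281.841, -557.826, 222.675] pointing down, gripper open.
Joint ranges: [-3, 3], [-0.9, 2.11], [0.09, 2.58], [-1.31, 4.45], [0.11, 2.69], [-2.54, 2.54]. Speed limits (rad/s): [2.39, 2.39, 3.01, 3.14, 3.14, 3.14].

## Interface

Orientations are given as a rotation vector (axis times angle).
In Python, from workcell import ctrl gives the robot as it stands. The module is installed in compiled form; this text tells all that it offers.
- The arm moves only by the shell command python3 -m creep 'ROWS'. ROWS is JSON, a list of rows, each an object with "translation": the shift along the tool's x, y, z in mm, a list of three; "angular": the turn, a rotation vector about the tool's x, y, z in rad, a list of three; "jaw": the opening, from 0 (shut) to 1 (fully open). A call has exactly 8 rows; each row is the pose to reach, as a shift and turn from the pose commanded when the call began, along the tool's axes at that moment; what a row does not reach only later rows make up. A row lasts 1/8 s, in which the tool goes at most 62.5 mm and 10.7 degrees, less where a joint would pass 70% of its speed; a pose out of reach is approached as far as the arm can. A call with a gripper value outside its range is refused whole. The fingers move at their own pace and stop on an object; the grip force is fixed at half the most. Time passes only in rows, so rows that repeat a pose let the fingers close, or fill a call up. It gives the time, the measured TCP pose, the force, the opening and the grip force at its end, in the units of the state.
- ctrl.get_obs(): the state, without advancing time (a new reading comes with each control period).
- ctrl.get_image(name): name is "scene" or "top" or "wrist"; returns the picture (384x512x3 uint8, red, green, blue); there is no depth.
- ctrl.camera_info(name): a dict with "camera_matrix" (3x3 intrinsics, pixels), "world_from_camera" (4x4, takes a point from camera to world coordinates). Camera axes: x right, y up, looking along -z (the intrinsics and any distortion apply to the point x, -y, -z); pixel columns grow to the right and rows downward; lengths in mm; the calibration is good to about 2 mm. A picture is of the moment at which its call begins: read the wrist's pose just before it. camera_info takes no time and is no camera call; for the wrist camera it gives the pose at the moment of the call.
- ctrl.close_job(): hands the job in; it is judged then, once.
Trained networks look in the newest picture that a camera, given by its name, has taken for a name from the list of things; names that differ only in an ending like _2 or _b are one class to them, and where a whole thing is asked for, a point or a joint stands for the part that bears it (a point fixed in the world has none). Each returns a list of dicts, best first, with "score" (0 to 1); they miss things now and then, are a little off and sometimes report something else, mostly with a low value. They report only what shows in the picture. A call takes as long as a camera call. They do not tell look-alikes from the thing itself.
- ctrl.look_for(camera, label): "rect" ([left, top, right, bottom] in pixels, round what is visible of it).
The state is a dict: "t": time; "qpos": joint angles; "qvel": joint speeds; "joint_torque": joint torques, N m; "ee_pos": TCP position; "orientation": TCP orientation; "ft_force": force on the tool from outside, world axes, zero at the start; "moment": the same for the moment, N m; "width": finger opening in mm; "grasp_force": force on a finger pad.
Only numpy, scipy, OpenCV 4.12 (cv2) and the standard library are available. Lean on these libraries where they do the work, as an engineer would, in place of code of your own. Each camera call takes 0.05 s, during which the arm holds its last target. There are 200 camera calls.

## Task

One of the two hand dispensers in the rack is clogged by a hard lump, and they look alike from outside. Slowly press the plunger of each: push the free one fully home and leave it standing in the rack; where the resistance keeps rising, stop before you force it, lift that dispenser out and stand it upright in the empty blue tray. Do not disturb the other things on the bench.

Things in the scene. Friction and masses are not known exactly. Their poses are not given: they have to be found in the camera images.
- rack: light wooden rack block fixed to the bench, 66 x 176 x 43 mm (x, y, z), with a small steel foot at each end (216 mm overall in y); origin at the centre of its underside. Two round sockets 37 mm wide in a row along its y, 100 mm apart.
- socket_a (a point): centre of the floor of socket a (50 mm towards +y of the rack's centre), 8 mm above the bench, 35 mm below the rack's top.
- socket_b (a point): centre of the floor of socket b (50 mm towards -y of the rack's centre), 8 mm above the bench, 35 mm below the rack's top.
- dispenser_a_mid (a point): centre (half-way up) of the barrel of dispenser a: upright round grey opaque barrel with two thin yellow bands, 34 mm diameter, 92 mm tall, flat foot, z up its axis, about 0.26 kg all told. It stands loose on its flat foot in its rack socket, 35 mm deep; 57 mm of barrel stand clear above the rack and can be gripped across its 34 mm and lifted straight out. Starts in socket a.
- dispenser_b_mid (a point): centre (half-way up) of the barrel of dispenser b: upright round grey opaque barrel with two thin blue bands, 34 mm diameter, 92 mm tall, flat foot, z up its axis, about 0.26 kg all told. It stands loose on its flat foot in its rack socket, 35 mm deep; 57 mm of barrel stand clear above the rack and can be gripped across its 34 mm and lifted straight out. Starts in socket b.
- thumb_plate_a (a point): centre of the top face of the white round thumb plate (26 mm diameter, 5 mm thick) on the plunger of dispenser a; moves down with it. 37 mm above the barrel's top with the plunger fully out, 7 to 10 mm above it when home; pressed straight down. More than 22 N on it breaks the dispenser. If clogged, resistance rises from somewhere between 8 and 15 mm of travel, by 2 N per further mm, and it springs back some mm when let go.
- thumb_plate_b (a point): centre of the top face of the white round thumb plate (26 mm diameter, 5 mm thick) on the plunger of dispenser b; moves down with it. 37 mm above the barrel's top with the plunger fully out, 7 to 10 mm above it when home; pressed straight down. More than 22 N on it breaks the dispenser. If clogged, resistance rises from somewhere between 8 and 15 mm of travel, by 2 N per further mm, and it springs back some mm when let go.
- plunger_a (a joint): travel of plunger a in m: grows as it is pressed down, 0 fully out, 0.030 at the hard end stop. Starts between 0 and 0.005. A free plunger runs with a steady drag of about 4 N to 0.027, where it meets a rubber end buffer (4 N more per further mm); resting on the buffer, past 0.027, it is home. A free plunger stays within 2 mm of where it is left.
- plunger_b (a joint): travel of plunger b in m: grows as it is pressed down, 0 fully out, 0.030 at the hard end stop. Starts between 0 and 0.005. A free plunger runs with a steady drag of about 4 N to 0.027, where it meets a rubber end buffer (4 N more per further mm); resting on the buffer, past 0.027, it is home. A free plunger stays within 2 mm of where it is left.
- reject_tray: empty blue plastic tray, fixed on the bench (not the farther tray with tools in it), 234 x 256 mm (x, y), 12 mm high rim, 2 mm thick floor, origin at the centre of its underside, 3 mm above the bench; for rejected dispensers.
- bowl: bystander: round bowl, black outside, white inside, 137 mm across, 66 mm high, origin at the centre of its underside.
- ink: bystander: brown dropper bottle, 33 mm wide, 102 mm tall, origin at the centre of its underside.
- cutters: bystander: blue-handled side cutters, 49 x 128 x 12 mm, lying flat, origin at the centre of its underside.
There are look-alikes about, which are no part of the job. Leave any purple look-alike of the part that bears dispenser_a_mid alone. Leave any purple look-alike of the part that bears dispenser_b_mid alone.

How it is judged (in metres and radians):
At the end, for the whole second after the job is handed in: Free plunger home (past 26.5 mm), its dispenser upright (0.1 rad) on the floor of its own socket (6 mm). Clogged one tried (plunger past 7 mm, under 25 mm) and standing upright (0.15 rad), still, on the tray floor, axis within 90 mm (tray x) and 100 mm (tray y) of the tray centre (((value of joint plunger_a above 0.0265 m and horizontal distance between dispenser_a_mid and socket_a below 0.006 m and height (world z) of dispenser_a_mid below 0.06 m and angle between dispenser_a_mid's own z axis and vertical below 0.1 rad and value of joint plunger_b between 0.007 and 0.025 m and x of dispenser_b_mid in the frame of reject_tray between -0.09 and 0.09 m and y of dispenser_b_mid in the frame of reject_tray between -0.1 and 0.1 m and height (world z) of dispenser_b_mid below 0.059 m and angle between dispenser_b_mid's own z axis and vertical below 0.15 rad and velocity of joint plunger_b below 0.005 m/s) or (value of joint plunger_b above 0.0265 m and horizontal distance between dispenser_b_mid and socket_b below 0.006 m and height (world z) of dispenser_b_mid below 0.06 m and angle between dispenser_b_mid's own z axis and vertical below 0.1 rad and value of joint plunger_a between 0.007 and 0.025 m and x of dispenser_a_mid in the frame of reject_tray between -0.09 and 0.09 m and y of dispenser_a_mid in the frame of reject_tray between -0.1 and 0.1 m and height (world z) of dispenser_a_mid below 0.059 m and angle between dispenser_a_mid's own z axis and vertical below 0.15 rad and velocity of joint plunger_a below 0.005 m/s)) and linear speed of each of dispenser_a, dispenser_b below 0.02 m/s); the robot touches nothing.
It fails at once if a plunger is pressed with more than 22 N (contact force between any of plunger_a, plunger_b and the fingers above 22 N or contact force between any of plunger_a, plunger_b and the arm above 22 N).
It fails at once if a bystander is moved by more than 25 mm (distance of any of bowl, ink, cutters from where it was at the start of the episode above 0.025 m).
It also fails if it takes over 64 s, if anything falls off the work surface, if the arm or the gripper's body presses on something with over 40 N, if the wrist force passes 120 N, or if a joint passes its speed limit or range.

## Working session

There is one attempt and no reset: what is moved stays moved. The work goes in short steps, Python scripts to look and compute and a shell command to move; the robot and the scene stay as the last step left them, time stands still between calls to the robot, and variables do not carry over. Pictures are saved under pics/ and viewed, at most 10 in all, crops included, and the job is handed in when it is done.

```bash
mkdir -p pics; cat > h.py <<'E'
import numpy as np, cv2
from workcell import ctrl
from scipy.spatial.transform import Rotation as R
def ray(cam,u,v,z,ci=None):
    ci=ci or ctrl.camera_info(cam); K=np.array(ci["camera_matrix"]);T=np.array(ci["world_from_camera"])
    d=np.linalg.solve(K,[u,v,1]); d=T[:3,:3]@(d*[1,-1,-1]); o=T[:3,3]
    return o+d*(z-o[2])/d[2]
def proj(cam,p):
    ci=ctrl.camera_info(cam); K=np.array(ci["camera_matrix"]);T=np.array(ci["world_from_camera"])
    q=T[:3,:3].T@(np.array(p)-T[:3,3]); q=K@(q*[1,-1,-1]); return q[:2]/q[2]
def save(cam,name):
    im=ctrl.get_image(cam); cv2.imwrite(f"pics/{name}.png",cv2.cvtColor(np.array(im),cv2.COLOR_RGB2BGR)); return im
E
python3 - <<'E'
from h import *
a=save("scene","s0");b=save("top","t0")
for c in ("scene","top"):
    for l in ("thumb_plate_a","dispenser_a_mid","rack","reject_tray","bowl","ink","cutters"):
        print(c,l,[(round(d["score"],2),np.round(d["rect"]).tolist()) for d in ctrl.look_for(c,l)][:4])
o=ctrl.get_obs();print(o["t"],o["ee_pos"],o["orientation"],o["ft_force"],o["width"],ctrl.hold_point_z)
for c in("scene","top"):print(np.round(ctrl.camera_info(c)["world_from_camera"],2).tolist())
E
```

```text
scene thumb_plate_a [(0.67, [274.0, 243.0, 288.0, 260.0]), (0.62, [211.0, 256.0, 221.0, 277.0]), (0.43, [250.0, 276.0, 260.0, 290.0]), (0.41, [218.0, 234.0, 227.0, 250.0])]
scene dispenser_a_mid [(0.86, [246.0, 273.0, 263.0, 328.0]), (0.78, [211.0, 258.0, 226.0, 302.0])]
scene rack [(0.76, [203.0, 259.0, 236.0, 325.0])]
scene reject_tray [(0.66, [277.0, 174.0, 367.0, 213.0])]
scene bowl [(0.92, [215.0, 193.0, 260.0, 224.0])]
scene ink [(0.57, [202.0, 208.0, 212.0, 238.0])]
scene cutters [(0.41, [243.0, 174.0, 262.0, 190.0])]
top thumb_plate_a [(0.5, [125.0, 240.0, 136.0, 247.0]), (0.37, [168.0, 243.0, 180.0, 251.0]), (0.36, [128.0, 205.0, 138.0, 217.0])]
top dispenser_a_mid [(0.74, [128.0, 241.0, 150.0, 247.0]), (0.68, [132.0, 209.0, 146.0, 222.0])]
top rack [(0.77, [129.0, 192.0, 192.0, 230.0])]
top reject_tray [(0.65, [306.0, 184.0, 390.0, 267.0])]
top bowl [(0.66, [241.0, 146.0, 285.0, 185.0])]
top ink [(0.64, [221.0, 151.0, 234.0, 168.0])]
top cutters [(0.65, [164.0, 195.0, 178.0, 209.0]), (0.58, [322.0, 140.0, 356.0, 157.0])]
0.8 [ 281.84493752 -557.81731702  222.68401045] [-3.05604923e+00 -7.28112360e-01 -3.30383858e-05] [-0.39884429  0.12123005 -0.45311339] 87.43838482780667 18.700000000000003
[[-0.89, 0.2, -0.4, 72.17], [-0.45, -0.4, 0.8, 1058.85], [-0.0, 0.89, 0.45, 694.87], [0.0, 0.0, 0.0, 1.0]]
[[0.03, 0.98, -0.18, 336.53], [-1.0, 0.02, -0.01, 39.54], [-0.01, 0.18, 0.98, 1373.9], [0.0, 0.0, 0.0, 1.0]]
```

View pics/s0.png

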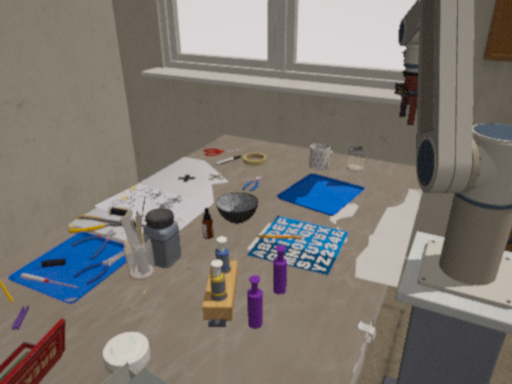

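View pics/t0.png

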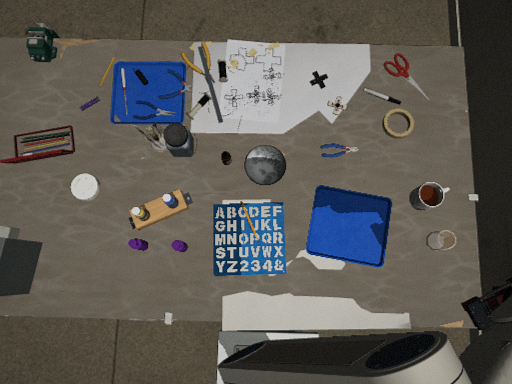

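The rack is at top (160,209) / scene (220,292). The yellow-banded dispenser is at top (140,212) and the blue-banded at (170,200). The two purple look-alikes are at top (138,244) and (180,246). The empty tray is at (350,226); the tool tray, at (148,93), isn't the target. I'll check this choice in one close crop.

```bash
python3 - <<'E'
from h import *
t=cv2.imread("pics/t0.png")[180:255,110:205]; s=cv2.imread("pics/s0.png")[225:335,195:275]
c=cv2.hconcat([cv2.resize(t,None,fx=4,fy=4,interpolation=2),cv2.resize(cv2.copyMakeBorder(s[:75],0,0,0,15,0),None,fx=4,fy=4,interpolation=2)])
c2=cv2.resize(s[30:],None,fx=3,fy=3,interpolation=2)
out=np.zeros((560,800,3),np.uint8);out[:300,:760]=c;out[310:550,:240]=c2
cv2.imwrite("pics/c0.png",out)
g=np.mean([ray("top",u,v,15) for u,v in ((306,184),(390,184),(390,267),(306,267))],0);print("tray",g)
for n,u,v in (("a",140,212),("b",170,200)):print(n,ray("top",u,v,130))
print("rack",ray("top",160.5,211,43),[ray("top",*p,43) for p in((129,225),(192,197))])
for n,u,v in (("b",216.5,266),("a",222,242)):print("sc",n,ray("scene",u,v,130))
E
```

```text
tray [ 493.87189479 -255.14715605   15.        ]
a [503.143759   397.70899987 130.        ]
b [542.23552065 309.19777394 130.        ]
rack [519.75298936 356.54759708  43.        ] [array([471.73127865, 454.96782963,  43.        ]), array([568.3405828 , 256.96759096,  43.        ])]
sc b [504.5900461 417.2851223 130.       ]
sc a [543.57927112 329.69926633 130.        ]
```

View pics/c0.png

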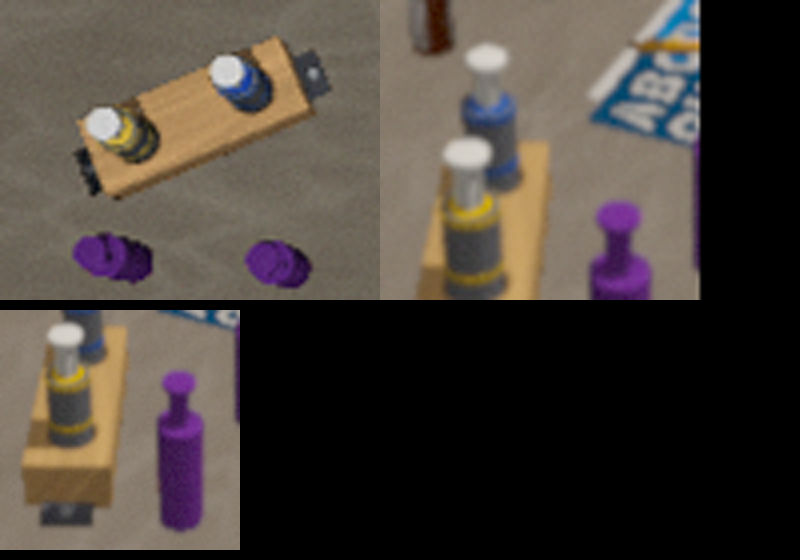

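Crop: yellow-banded dispenser a's plate is at top (136,211) and scene (217,263); blue-banded b's is at top (167,198) and scene (222,240). Both are white-plated and stand in the wooden rack, and both purple ones are outside it. I'll move over the rack with the jaw closed.

```bash
python3 -m creep '[{"translation":[39,-44,-8],"angular":[0,0,-0.095],"jaw":0},{"translation":[78,-88,-16],"angular":[0,0,-0.19],"jaw":0},{"translation":[117,-132,-24],"angular":[0,0,-0.285],"jaw":0},{"translation":[156,-176,-32],"angular":[0,0,-0.38],"jaw":0},{"translation":[195,-220,-40],"angular":[0,0,-0.475],"jaw":0},{"translation":[234,-264,-48],"angular":[0,0,-0.57],"jaw":0},{"translation":[273,-308,-56],"angular":[0,0,-0.665],"jaw":0},{"translation":[312,-353,-60],"angular":[0,0,-0.76],"jaw":0}]'
python3 - <<'E'
from h import *
from scipy.optimize import least_squares
o=ctrl.get_obs();print(o["ee_pos"],o["orientation"],o["qpos"])
def tri(t,s):
    f=lambda p:np.r_[proj("top",p)-t,proj("scene",p)-s]
    r=least_squares(f,[520,350,130]);return r.x.round(1),r.fun.round(1)
print(tri((135.8,211),(216.8,263.3)),tri((167,197.8),(221.8,239.5)))
print([ray("top",*p,135).round() for p in((132,242),(174,243))])
d=np.array([520,356,280])-o["ee_pos"];print(R.from_rotvec(o["orientation"]).inv().apply(d))
E
```

```text
t: 1.8
ee_pos: [401.7, -100.4, 283.5]
orientation: [2.564, 1.812, 0.002]
ft_force: [1.0, -0.1, -0.6]
width: 11.6
grasp_force: 0.0
[ 401.65535745 -100.39503646  283.50331662] [2.56437381e+00 1.81236493e+00 1.88190344e-03] [-2.73708285e-01  2.02897898e-02  2.00432849e+00  3.96147103e-05
  1.11511635e+00  6.65902662e-02]
(array([506.9, 410.7, 132. ]), array([-0.2, -0.4,  0.3,  0.1])) (array([549.8, 319.4, 129.2]), array([-0.1, -0.3,  0.2,  0.1]))
[array([412., 413., 135.]), array([412., 288., 135.])]
[469.72154197 -40.78678697   3.50256572]
```

```bash
python3 -m creep '[{"translation":[60,-4,0],"angular":[0,0,-0.1],"jaw":0},{"translation":[120,-9,0],"angular":[0,0,-0.2],"jaw":0},{"translation":[180,-13,0],"angular":[0,0,-0.3],"jaw":0},{"translation":[240,-18,0],"angular":[0,0,-0.4],"jaw":0},{"translation":[300,-22,0],"angular":[0,0,-0.5],"jaw":0},{"translation":[360,-27,0],"angular":[0,0,-0.6],"jaw":0},{"translation":[420,-32,0],"angular":[0,0,-0.7],"jaw":0},{"translation":[481,-36,0],"angular":[0,0,-0.78],"jaw":0}]'
python3 - <<'E'
from h import *
o=ctrl.get_obs();save("wrist","w0");ci=ctrl.camera_info("wrist")
print(o["t"],o["ee_pos"],o["orientation"],o["qpos"],o["ft_force"])
for l in("thumb_plate_a","dispenser_a_mid"):
    for d in ctrl.look_for("wrist",l)[:5]:
        r=d["rect"];u,v=(r[0]+r[2])/2,(r[1]+r[3])/2;print(l,round(d["score"],2),np.round(r),ray("wrist",u,v,132).round(1))
for p in([506.9, 410.7, 132. ],[549.8, 319.4, 129.2]):print(proj("wrist",p))
E
```

```text
t: 2.8
ee_pos: [529.2, 365.1, 282.8]
orientation: [1.683, 2.653, 0.0]
ft_force: [0.5, -0.1, 0.6]
width: 0.4
grasp_force: 0.0
2.8 [529.23045762 365.07990634 282.76139913] [1.68275756e+00 2.65257911e+00 2.83313675e-04] [ 5.85446487e-01  3.91097877e-01  1.53320604e+00 -1.93531962e-04
  1.21701012e+00  1.45357074e-01] [ 0.47002684 -0.14584793  0.59873504]
thumb_plate_a 0.77 [154.  61. 186.  92.] [416.3 421.  132. ]
thumb_plate_a 0.77 [112. 179. 143. 210.] [417.2 296.6 132. ]
thumb_plate_a 0.63 [248. 209. 269. 227.] [549.1 330.1 132. ]
dispenser_a_mid 0.73 [153.  60. 208.  95.] [424.1 421.3 132. ]
dispenser_a_mid 0.64 [243. 107. 275. 141.] [507.3 414.5 132. ]
[256.79182301 127.27592319]
[256.8208725  224.12712196]
```

View pics/w0.png

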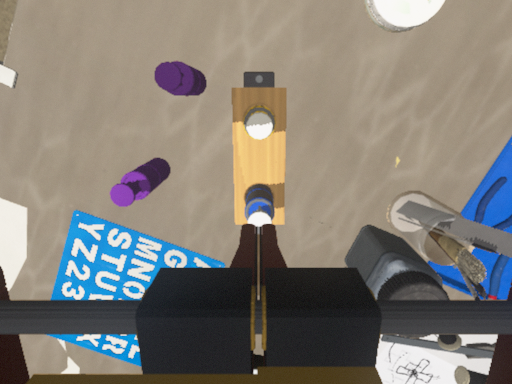

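The wrist view shows plate a as a white disc at about (259,123). Plate b is at about (259,222), partly behind the fingers. The purple pair is at left, (172,77) and (127,195).

```bash
python3 - <<'E'
from h import *
im=cv2.imread("pics/w0.png");hsv=cv2.cvtColor(im,cv2.COLOR_BGR2HSV)
x=hsv[100:150,235:285];m=((x[...,1]<60)&(x[...,2]>90)).astype(np.uint8)
n,l,st,c=cv2.connectedComponentsWithStats(m);k=1+np.argmax(st[1:,4]);print(st[k],c[k]+[235,100])
u,v=st[k][0]+st[k][2]/2+235-.5,st[k][1]+st[k][3]/2+100-.5
a=ray("wrist",u,v,133);print(a)
rl=[ray("wrist",*p,43) for p in((259.5,88),(259.5,223))];d=rl[0]-rl[1];d/=np.linalg.norm(d);print(rl,d,np.mean(rl,0)+50*d,np.mean(rl,0)-50*d)
o=ctrl.get_obs();Ri=R.from_rotvec(o["orientation"]).inv()
print(Ri.apply(np.array([a[0],a[1],141])-o["ee_pos"]))
E
```

```text
[  9   8  31  32 685] [258.9459854  123.90364964]
[507.26414626 414.88260977 133.        ]
[array([493.21200762, 446.60006969,  43.        ]), array([566.97980825, 290.49030576,  43.        ])] [-0.42723976  0.90413837  0.        ] [508.73391973 413.75210601  43.        ] [551.45789613 323.33826945  43.        ]
[ 53.92901232   1.43148388 140.89445511]
```

```bash
python3 -m creep '[{"translation":[18,1,0],"angular":[0,0,0],"jaw":0},{"translation":[36,1,10],"angular":[0,0,0],"jaw":0},{"translation":[53,2,50],"angular":[0,0,0],"jaw":0},{"translation":[53,2,95],"angular":[0,0,0],"jaw":0},{"translation":[53,2,125],"angular":[0,0,0],"jaw":0},{"translation":[53,2,136],"angular":[0,0,0],"jaw":0},{"translation":[53,2,140],"angular":[0,0,0],"jaw":0},{"translation":[53,2,141],"angular":[0,0,0],"jaw":0}]'
```

```text
t: 3.95
ee_pos: [508.9, 412.3, 142.8]
orientation: [1.687, 2.649, 0.003]
ft_force: [0.2, -0.4, 0.5]
width: 0.8
grasp_force: 0.0
```

```bash
python3 -m creep '[{"translation":[0,0,3],"angular":[0,0,0],"jaw":0},{"translation":[0,0,5],"angular":[0,0,0],"jaw":0},{"translation":[0,0,7],"angular":[0,0,0],"jaw":0},{"translation":[0,0,9],"angular":[0,0,0],"jaw":0},{"translation":[0,0,11],"angular":[0,0,0],"jaw":0},{"translation":[0,0,13],"angular":[0,0,0],"jaw":0},{"translation":[0,0,14],"angular":[0,0,0],"jaw":0},{"translation":[0,0,15],"angular":[0,0,0],"jaw":0}]'
```

```text
t: 4.95
ee_pos: [508.5, 412.0, 126.7]
orientation: [1.687, 2.65, 0.001]
ft_force: [-0.1, 0.1, 3.4]
width: 0.2
grasp_force: 1.9
```

```bash
python3 -m creep '[{"translation":[0,0,1],"angular":[0,0,0],"jaw":0},{"translation":[0,0,2],"angular":[0,0,0],"jaw":0},{"translation":[0,0,3],"angular":[0,0,0],"jaw":0},{"translation":[0,0,4],"angular":[0,0,0],"jaw":0},{"translation":[0,0,4.5],"angular":[0,0,0],"jaw":0},{"translation":[0,0,5],"angular":[0,0,0],"jaw":0},{"translation":[0,0,5],"angular":[0,0,0],"jaw":0},{"translation":[0,0,5],"angular":[0,0,0],"jaw":0}]'
```

```text
t: 5.95
ee_pos: [508.3, 411.8, 121.6]
orientation: [-1.687, -2.65, 0.0]
ft_force: [0.0, -0.8, 2.4]
width: 0.3
grasp_force: 1.5
```

```bash
python3 -m creep '[{"translation":[0,0,1],"angular":[0,0,0],"jaw":0},{"translation":[0,0,1.5],"angular":[0,0,0],"jaw":0},{"translation":[0,0,2],"angular":[0,0,0],"jaw":0},{"translation":[0,0,2.5],"angular":[0,0,0],"jaw":0},{"translation":[0,0,3],"angular":[0,0,0],"jaw":0},{"translation":[0,0,3.5],"angular":[0,0,0],"jaw":0},{"translation":[0,0,4],"angular":[0,0,0],"jaw":0},{"translation":[0,0,4.5],"angular":[0,0,0],"jaw":0}]'
```

```text
t: 6.95
ee_pos: [508.4, 411.9, 117.2]
orientation: [-1.687, -2.65, -0.0]
ft_force: [0.5, 0.2, 3.7]
width: 0.3
grasp_force: 1.9
```

a is free at about 20 mm of travel and 4 N, so I'll push it home.

```bash
python3 -m creep '[{"translation":[0,0,1],"angular":[0,0,0],"jaw":0},{"translation":[0,0,2],"angular":[0,0,0],"jaw":0},{"translation":[0,0,3],"angular":[0,0,0],"jaw":0},{"translation":[0,0,4],"angular":[0,0,0],"jaw":0},{"translation":[0,0,5],"angular":[0,0,0],"jaw":0},{"translation":[0,0,6],"angular":[0,0,0],"jaw":0},{"translation":[0,0,6.5],"angular":[0,0,0],"jaw":0},{"translation":[0,0,7],"angular":[0,0,0],"jaw":0}]'
```

```text
t: 7.95
ee_pos: [508.4, 411.9, 110.2]
orientation: [1.687, 2.65, 0.0]
ft_force: [1.5, 0.7, 4.0]
width: 0.2
grasp_force: 2.2
```

```bash
python3 -m creep '[{"translation":[0,0,0.3],"angular":[0,0,0],"jaw":0},{"translation":[0,0,0.6],"angular":[0,0,0],"jaw":0},{"translation":[0,0,0.9],"angular":[0,0,0],"jaw":0},{"translation":[0,0,1],"angular":[0,0,0],"jaw":0},{"translation":[0,0,1],"angular":[0,0,0],"jaw":0},{"translation":[0,0,1],"angular":[0,0,0],"jaw":0},{"translation":[0,0,1],"angular":[0,0,0],"jaw":0},{"translation":[0,0,1],"angular":[0,0,0],"jaw":0}]'
```

```text
t: 8.95
ee_pos: [508.6, 412.0, 109.6]
orientation: [1.687, 2.65, 0.001]
ft_force: [0.3, 0.2, 6.4]
width: 0.6
grasp_force: 3.2
```

```bash
python3 -m creep '[{"translation":[0,0,0.3],"angular":[0,0,0],"jaw":0},{"translation":[0,0,0.6],"angular":[0,0,0],"jaw":0},{"translation":[0,0,0.9],"angular":[0,0,0],"jaw":0},{"translation":[0,0,1.2],"angular":[0,0,0],"jaw":0},{"translation":[0,0,1.2],"angular":[0,0,0],"jaw":0},{"translation":[0,0,1.2],"angular":[0,0,0],"jaw":0},{"translation":[0,0,1.2],"angular":[0,0,0],"jaw":0},{"translation":[0,0,1.2],"angular":[0,0,0],"jaw":0}]'
```

```text
t: 9.95
ee_pos: [508.6, 412.1, 108.8]
orientation: [1.687, 2.65, 0.001]
ft_force: [-0.4, -0.0, 9.1]
width: 0.3
grasp_force: 4.5
```

```bash
python3 -m creep '[{"translation":[0,0,-3],"angular":[0,0,0],"jaw":0},{"translation":[0,0,-14],"angular":[0,0,0],"jaw":0},{"translation":[0,0,-34],"angular":[0,0,0],"jaw":0},{"translation":[-20,0,-36],"angular":[0,0,0],"jaw":0},{"translation":[-50,0,-35],"angular":[0,0,0],"jaw":0},{"translation":[-80,1,-34],"angular":[0,0,0],"jaw":0},{"translation":[-98,1,-33],"angular":[0,0,0],"jaw":0},{"translation":[-98,1,-33],"angular":[0,0,0],"jaw":0}]'
```

```text
t: 10.95
ee_pos: [551.3, 322.0, 140.9]
orientation: [-1.69, -2.648, 0.0]
ft_force: [-0.7, 0.3, -0.9]
width: 0.7
grasp_force: 0.0
```

```bash
python3 -m creep '[{"translation":[0,0,3],"angular":[0,0,0],"jaw":0},{"translation":[0,0,5],"angular":[0,0,0],"jaw":0},{"translation":[0,0,7],"angular":[0,0,0],"jaw":0},{"translation":[0,0,9],"angular":[0,0,0],"jaw":0},{"translation":[0,0,11],"angular":[0,0,0],"jaw":0},{"translation":[0,0,13],"angular":[0,0,0],"jaw":0},{"translation":[0,0,14],"angular":[0,0,0],"jaw":0},{"translation":[0,0,15],"angular":[0,0,0],"jaw":0}]'
```

```text
t: 11.95
ee_pos: [550.9, 323.6, 126.0]
orientation: [1.687, 2.65, 0.0]
ft_force: [-0.8, 0.8, 4.3]
width: 0.3
grasp_force: 1.9
```

```bash
python3 -m creep '[{"translation":[0,0,1],"angular":[0,0,0],"jaw":0},{"translation":[0,0,2],"angular":[0,0,0],"jaw":0},{"translation":[0,0,3],"angular":[0,0,0],"jaw":0},{"translation":[0,0,3.5],"angular":[0,0,0],"jaw":0},{"translation":[0,0,4],"angular":[0,0,0],"jaw":0},{"translation":[0,0,4],"angular":[0,0,0],"jaw":0},{"translation":[0,0,4],"angular":[0,0,0],"jaw":0},{"translation":[0,0,4],"angular":[0,0,0],"jaw":0}]'
```

```text
t: 12.95
ee_pos: [550.9, 323.6, 122.1]
orientation: [1.687, 2.65, 0.0]
ft_force: [0.3, 0.2, 5.3]
width: 0.4
grasp_force: 2.5
```

```bash
python3 -m creep '[{"translation":[0,0,0.5],"angular":[0,0,0],"jaw":0},{"translation":[0,0,1],"angular":[0,0,0],"jaw":0},{"translation":[0,0,1.5],"angular":[0,0,0],"jaw":0},{"translation":[0,0,2],"angular":[0,0,0],"jaw":0},{"translation":[0,0,2.5],"angular":[0,0,0],"jaw":0},{"translation":[0,0,3],"angular":[0,0,0],"jaw":0},{"translation":[0,0,3],"angular":[0,0,0],"jaw":0},{"translation":[0,0,3],"angular":[0,0,0],"jaw":0}]'
```

```text
t: 13.95
ee_pos: [551.2, 323.9, 119.9]
orientation: [1.687, 2.65, 0.002]
ft_force: [-2.2, 0.5, 9.6]
width: 0.6
grasp_force: 4.7
```

b is clogged: 9.6 N at about 17 mm and rising at 2 N/mm. I'll back off and open the jaw.

```bash
python3 -m creep '[{"translation":[0,0,-2],"angular":[0,0,0],"jaw":0},{"translation":[0,0,-10],"angular":[0,0,0],"jaw":0.2},{"translation":[0,0,-40],"angular":[0,0,0],"jaw":1},{"translation":[0,0,-80],"angular":[0,0,0],"jaw":1},{"translation":[0,0,-110],"angular":[0,0,0],"jaw":1},{"translation":[0,0,-110],"angular":[0,0,0],"jaw":1},{"translation":[0,0,-110],"angular":[0,0,0],"jaw":1},{"translation":[0,0,-110],"angular":[0,0,0],"jaw":1}]'
python3 - <<'E'
from h import *
o=ctrl.get_obs();save("wrist","w1")
print(o["t"],o["ee_pos"],o["width"],o["ft_force"],proj("wrist",[551,323.5,122]),proj("wrist",[508.5,414,110]))
for l in("thumb_plate_a","dispenser_a_mid"):
    for d in ctrl.look_for("wrist",l)[:5]:print(l,round(d["score"],2),np.round(d["rect"]))
E
```

```text
t: 14.95
ee_pos: [549.9, 323.0, 227.3]
orientation: [-1.686, -2.649, 0.004]
ft_force: [-0.2, -0.1, 0.7]
width: 67.0
grasp_force: 0.0
14.95 [549.94086147 323.00191414 227.25381227] 66.99486566380881 [-0.20860793 -0.0982644   0.74715842] [258.965231   190.60796514] [258.81439368  69.11464901]
thumb_plate_a 0.91 [246. 177. 272. 206.]
thumb_plate_a 0.88 [123.   2. 168.  27.]
thumb_plate_a 0.76 [247.  56. 278.  89.]
thumb_plate_a 0.74 [240. 155. 276. 204.]
thumb_plate_a 0.73 [ 73. 145. 115. 178.]
dispenser_a_mid 0.88 [122.   0. 196.  52.]
dispenser_a_mid 0.8 [238.  52. 282.  93.]
```

View pics/w1.png

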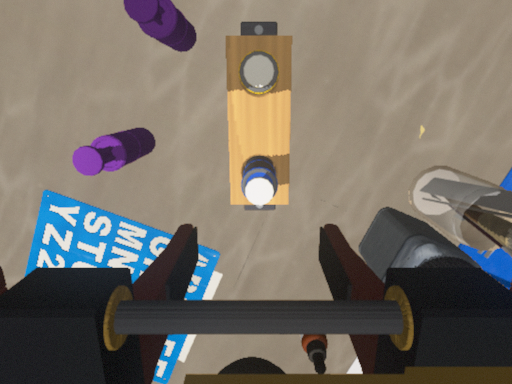

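Plate b is at (259,191), exactly on the prediction. Plate a is at (259,72), low on its barrel. The jaw line is centred on the rack, so I'll descend and grip b.

```bash
python3 -m creep '[{"translation":[0,0,20],"angular":[0,0,0],"jaw":1},{"translation":[0,0,50],"angular":[0,0,0],"jaw":1},{"translation":[0,0,80],"angular":[0,0,0],"jaw":1},{"translation":[0,0,110],"angular":[0,0,0],"jaw":1},{"translation":[0,0,140],"angular":[0,0,0],"jaw":1},{"translation":[0,0,160],"angular":[0,0,0],"jaw":1},{"translation":[0,0,170],"angular":[0,0,0],"jaw":1},{"translation":[0,0,170],"angular":[0,0,0],"jaw":1}]'
```

```text
t: 16.1
ee_pos: [550.6, 323.4, 58.4]
orientation: [-1.687, -2.65, 0.001]
ft_force: [-0.2, 0.2, -0.0]
width: 87.6
grasp_force: 0.0
```

```bash
python3 -m creep '[{"translation":[0,0,0],"angular":[0,0,0],"jaw":0.6},{"translation":[0,0,0],"angular":[0,0,0],"jaw":0.5},{"translation":[0,0,0],"angular":[0,0,0],"jaw":0.45},{"translation":[0,0,0],"angular":[0,0,0],"jaw":0.4},{"translation":[0,0,0],"angular":[0,0,0],"jaw":0.3},{"translation":[0,0,0],"angular":[0,0,0],"jaw":0.2},{"translation":[0,0,0],"angular":[0,0,0],"jaw":0.2},{"translation":[0,0,0],"angular":[0,0,0],"jaw":0.2}]'
```

```text
t: 17.1
ee_pos: [550.7, 323.5, 59.0]
orientation: [-1.687, -2.65, 0.0]
ft_force: [-1.1, -0.7, -0.3]
width: 32.7
grasp_force: 30.0
```

```bash
python3 -m creep '[{"translation":[0,0,-4],"angular":[0,0,0],"jaw":0.2},{"translation":[0,0,-12],"angular":[0,0,0],"jaw":0.2},{"translation":[0,0,-24],"angular":[0,0,0],"jaw":0.2},{"translation":[0,0,-40],"angular":[0,0,0],"jaw":0.2},{"translation":[0,0,-60],"angular":[0,0,0],"jaw":0.2},{"translation":[0,0,-80],"angular":[0,0,0],"jaw":0.2},{"translation":[0,0,-95],"angular":[0,0,0],"jaw":0.2},{"translation":[0,0,-100],"angular":[0,0,0],"jaw":0.2}]'
python3 - <<'E'
from h import *
o=ctrl.get_obs();print(R.from_rotvec(o["orientation"]).inv().apply(np.array([494,-255,160])-o["ee_pos"]),o["qpos"])
E
```

```text
t: 18.1
ee_pos: [551.3, 323.9, 160.6]
orientation: [1.687, 2.649, 0.003]
ft_force: [0.6, 0.8, -2.5]
width: 32.6
grasp_force: 30.0
[-5.00200589e+02 -2.96919993e+02 -9.45218900e-02] [5.12495800e-01 5.14520773e-01 1.64112912e+00 1.39062906e-05
 9.83788281e-01 7.55000179e-02]
```

```bash
python3 -m creep '[{"translation":[-10,-6,0],"angular":[0,0,0],"jaw":0.2},{"translation":[-30,-18,0],"angular":[0,0,0],"jaw":0.2},{"translation":[-60,-36,0],"angular":[0,0,0],"jaw":0.2},{"translation":[-95,-56,0],"angular":[0,0,0],"jaw":0.2},{"translation":[-130,-77,0],"angular":[0,0,0],"jaw":0.2},{"translation":[-165,-98,0],"angular":[0,0,0],"jaw":0.2},{"translation":[-200,-119,0],"angular":[0,0,0],"jaw":0.2},{"translation":[-235,-140,0],"angular":[0,0,0],"jaw":0.2}]'
python3 -m creep '[{"translation":[-35,-21,0],"angular":[0,0,0],"jaw":0.2},{"translation":[-75,-45,0],"angular":[0,0,0],"jaw":0.2},{"translation":[-115,-68,0],"angular":[0,0,0],"jaw":0.2},{"translation":[-155,-92,0],"angular":[0,0,0],"jaw":0.2},{"translation":[-195,-116,0],"angular":[0,0,0],"jaw":0.2},{"translation":[-230,-137,0],"angular":[0,0,0],"jaw":0.2},{"translation":[-255,-152,0],"angular":[0,0,0],"jaw":0.2},{"translation":[-265,-157,0],"angular":[0,0,0],"jaw":0.2}]'
python3 - <<'E'
from h import *
o=ctrl.get_obs();save("top","t1");print(o["t"],o["ee_pos"],o["width"])
E
```

```text
t: 19.1
ee_pos: [521.8, 48.7, 158.3]
orientation: [-1.687, -2.648, 0.002]
ft_force: [0.2, -1.1, -3.0]
width: 32.7
grasp_force: 30.0
t: 20.1
ee_pos: [491.4, -256.9, 158.3]
orientation: [-1.69, -2.647, 0.0]
ft_force: [0.4, 0.2, -3.7]
width: 32.7
grasp_force: 30.0
20.1 [ 491.44665538 -256.93854789  158.32037182] 32.71025999205261
```

View pics/t1.png

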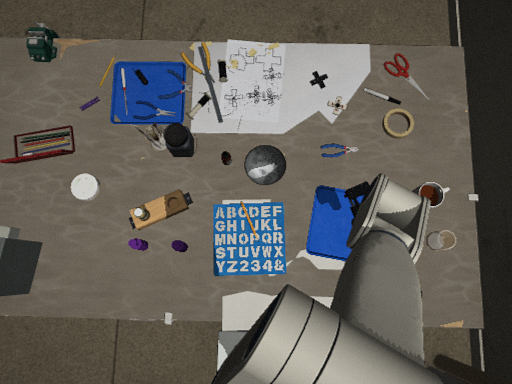

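The arm is over the empty tray, which spans about (306–390, 184–267); only a is left in the rack. Lowering.

```bash
python3 -m creep '[{"translation":[0,0,10],"angular":[0,0,0],"jaw":0.2},{"translation":[0,0,30],"angular":[0,0,0],"jaw":0.2},{"translation":[0,0,50],"angular":[0,0,0],"jaw":0.2},{"translation":[0,0,70],"angular":[0,0,0],"jaw":0.2},{"translation":[0,0,84],"angular":[0,0,0],"jaw":0.2},{"translation":[0,0,92],"angular":[0,0,0],"jaw":0.2},{"translation":[0,0,96],"angular":[0,0,0],"jaw":0.2},{"translation":[0,0,97],"angular":[0,0,0],"jaw":0.2}]'
python3 -m creep '[{"translation":[0,0,0.5],"angular":[0,0,0],"jaw":0.2},{"translation":[0,0,1],"angular":[0,0,0],"jaw":0.2},{"translation":[0,0,1.5],"angular":[0,0,0],"jaw":0.2},{"translation":[0,0,2],"angular":[0,0,0],"jaw":0.2},{"translation":[0,0,2.5],"angular":[0,0,0],"jaw":0.2},{"translation":[0,0,3],"angular":[0,0,0],"jaw":0.2},{"translation":[0,0,3],"angular":[0,0,0],"jaw":0.2},{"translation":[0,0,3],"angular":[0,0,0],"jaw":0.2}]'
```

```text
t: 21.15
ee_pos: [493.5, -255.2, 62.1]
orientation: [1.687, 2.65, 0.0]
ft_force: [-0.4, 0.2, -2.6]
width: 32.5
grasp_force: 30.0
t: 22.15
ee_pos: [493.3, -255.2, 59.0]
orientation: [1.687, 2.65, -0.0]
ft_force: [-0.3, 0.6, -2.9]
width: 32.3
grasp_force: 30.0
```

```bash
python3 -m creep '[{"translation":[0,0,0.5],"angular":[0,0,0],"jaw":0.2},{"translation":[0,0,1],"angular":[0,0,0],"jaw":0.2},{"translation":[0,0,1.5],"angular":[0,0,0],"jaw":0.2},{"translation":[0,0,2],"angular":[0,0,0],"jaw":0.2},{"translation":[0,0,2.5],"angular":[0,0,0],"jaw":0.2},{"translation":[0,0,3],"angular":[0,0,0],"jaw":0.2},{"translation":[0,0,3],"angular":[0,0,0],"jaw":0.2},{"translation":[0,0,3],"angular":[0,0,0],"jaw":0.2}]'
```

```text
t: 23.15
ee_pos: [493.3, -255.2, 56.1]
orientation: [1.687, 2.65, 0.0]
ft_force: [-0.5, 0.6, 1.5]
width: 32.6
grasp_force: 30.0
```

Force went from -2.9 to +1.5 N, so it's standing on the floor. I'll release and go up.

```bash
python3 -m creep '[{"translation":[0,0,0],"angular":[0,0,0],"jaw":0.42},{"translation":[0,0,0],"angular":[0,0,0],"jaw":0.5},{"translation":[0,0,0],"angular":[0,0,0],"jaw":0.6},{"translation":[0,0,0],"angular":[0,0,0],"jaw":0.7},{"translation":[0,0,0],"angular":[0,0,0],"jaw":0.8},{"translation":[0,0,0],"angular":[0,0,0],"jaw":0.9},{"translation":[0,0,0],"angular":[0,0,0],"jaw":1},{"translation":[0,0,0],"angular":[0,0,0],"jaw":1}]'
python3 -m creep '[{"translation":[0,0,-5],"angular":[0,0,0],"jaw":1},{"translation":[0,0,-20],"angular":[0,0,0],"jaw":1},{"translation":[0,0,-50],"angular":[0,0,0],"jaw":1},{"translation":[0,0,-90],"angular":[0,0,0],"jaw":1},{"translation":[0,0,-130],"angular":[0,0,0],"jaw":1},{"translation":[0,0,-170],"angular":[0,0,0],"jaw":1},{"translation":[0,0,-190],"angular":[0,0,0],"jaw":1},{"translation":[0,0,-190],"angular":[0,0,0],"jaw":1}]'
python3 - <<'E'
from h import *
s=save("scene","s1");w=save("wrist","w2")
a=cv2.imread("pics/s1.png");b=cv2.imread("pics/w2.png")
out=np.zeros((600,800,3),np.uint8)
out[:300,:400]=cv2.resize(b,(400,300));out[:300,400:]=cv2.resize(a[135:225,260:380],(400,300),interpolation=2)
out[300:,:400]=cv2.resize(a[230:340,180:290],(400,300),interpolation=2)
cv2.imwrite("pics/f.png",out)
def plate(p):return proj("scene",p)
for n,xy,zb in(("b",(493.3,-255.2),97),("a",(508.5,413.5),100)):
    print(n,[(t,(plate([*xy,zb+37-t])).round(1).tolist()) for t in(0,10,14,20,27,30)],"scale px origin",plate([*xy,zb]))
E
```

```text
t: 24.15
ee_pos: [493.3, -255.2, 56.0]
orientation: [-1.687, -2.65, 0.0]
ft_force: [-0.2, -0.9, 0.2]
width: 87.8
grasp_force: 0.0
t: 25.15
ee_pos: [494.2, -255.7, 248.6]
orientation: [1.685, 2.646, 0.001]
ft_force: [0.2, 0.5, -0.6]
width: 88.1
grasp_force: 0.0
b [(0, [322.9, 160.6]), (10, [322.7, 163.3]), (14, [322.6, 164.3]), (20, [322.5, 165.9]), (27, [322.4, 167.8]), (30, [322.3, 168.6])] scale px origin [322.19983296 170.43265163]
a [(0, [215.7, 262.0]), (10, [216.0, 265.7]), (14, [216.1, 267.2]), (20, [216.2, 269.4]), (27, [216.4, 271.9]), (30, [216.4, 273.0])] scale px origin [216.5823425  275.54568678]
```

View pics/f.png

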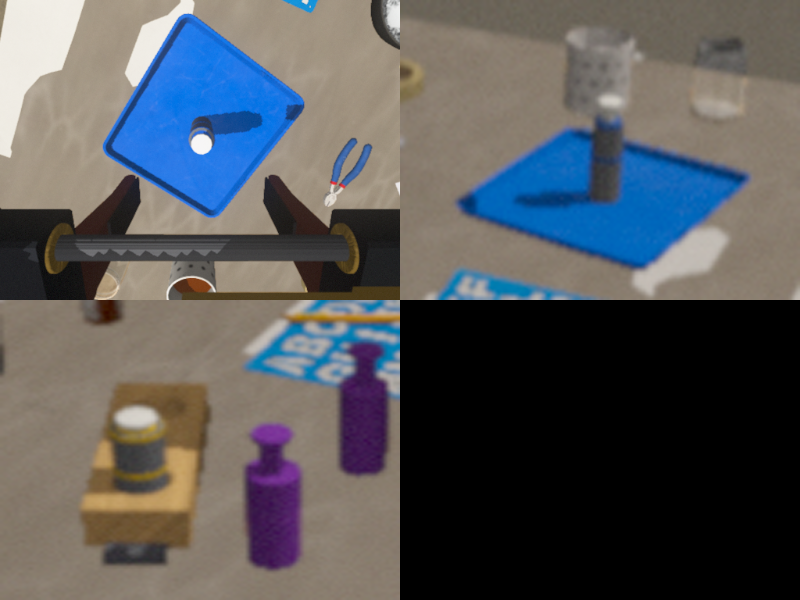

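The picture shows b upright near the tray centre, with its plunger part-way in. a is home in its socket, the purple pair is untouched, and the gripper is clear.

```bash
python3 -c "from workcell import ctrl; print(ctrl.close_job())"
```

```text
the job is handed in; nothing more can be done
None
```

I pushed dispenser a (yellow bands, free) fully home and left it standing in the rack; dispenser b (blue bands, clogged) was stopped at about 10 N and now stands upright in the blue tray, and the job is handed in at about 25 s of robot time, with no verdict returned.

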